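Shut the label printer, switch it on and print

ROBOT

A 6-joint arm with a two-finger parallel gripper is mounted at the origin on the work surface. World frame = base frame: x ahead of the robot, y to its left, z up, the work surface at z = 0. Lengths are in m, angles in rad, forces in N, time in s.
With the tool pointing down it reaches from about 0.3 to 0.85 m from the base axis. Payload 4.2 kg.
Tool frame: the origin (TCP) lies at the very end of the fingers, on their centre line; the grasp point (between the pads) lies 19 mm behind it; z points along the fingers, y is the line along which they close (so a half turn about z gives the same grasp; the last joint's range is limited). The gripper opens to 91 mm and grips with 3 to 60 N. Pads are 32 mm wide; open, the fingers measure 118 mm over their backs; the gripper's body (76 mm by 178 mm) begins 60 mm behind the grasp point.
Start: joints at [-1.255, 0.32, 1.565, -0, 1.257, -0.02], TCP at [0.189, -0.543, 0.214] pointing down, gripper open.
Joint ranges: [-3.11, 3.11], [-0.84, 2.01], [0.21, 2.61], [-1.34, 4.49], [0.05, 2.63], [-2.56, 2.56]. Speed limits (rad/s): [2.57, 2.57, 3.14, 3.14, 3.14, 3.14].

INTERFACE

Orientations are given as a unit quaternion [w, x, y, z].
In Python, from rig import r, get_image, camera_info gives the robot as it stands.
- The arm moves only by the tool jog_arm, never from a script. Its arguments are lists of equal length, an entry for each row: "gripper": the opening, from 0 (shut) to 1 (fully open); "slide": the shift along the tool's x, y, z in mm, a list of three; "roll": the turn about the tool's z in rad. A call has 1 to 12 rows; each row is the pose to reach, as a shift and turn from the pose commanded when the call began, along the tool's axes at that moment; what a row does not reach only later rows make up. A row lasts 1/12 s, in which the tool goes at most 41.7 mm and 7.16 degrees, less where a joint would pass 70% of its speed; a pose out of reach is approached as far as the arm can. A call with a gripper value outside its range is refused whole. The fingers move at their own pace and stop on an object; "newtons" is the grip in N (left out, the last holds). Time passes only in rows, so rows that repeat a pose let the fingers close. It gives the time, the measured TCP pose, the force, the opening and the grip force at its end, in the units of the state.
- r.get_state(): the state, without advancing time (a new reading comes with each control period).
- get_image(name): name is "side" or "top"; returns (picture, depth): 400x640x3 uint8, red, green, blue; 400x640 float32, m along the optical axis (not along the pixel's ray), 0 where there is no reading.
- camera_info(name): a dict with "K" (3x3 intrinsics, pixels), "eye" and "orientation" of the camera in the world. Camera axes: x right, y down, z forward; pixel columns grow to the right and rows downward; lengths in m; the calibration is good to about 2 mm. A picture is of the moment at which its call begins. camera_info takes no time and is no camera call.
- r.finish_job(): hands the job in; it is judged then, once.
The state is a dict: "time": time; "q": joint angles; "joint_vel": joint speeds; "tau": joint torques, N m; "tcp_pos": TCP position; "tcp_rot": TCP orientation; "contact_force": force on the tool from outside, world axes, zero at the start; "torque": the same for the moment, N m; "finger_gap": finger opening in m; "grip_force": force on a finger pad.
Only numpy, scipy, OpenCV 4.12 (cv2) and the standard library are available. Lean on these libraries where they do the work, as an engineer would, in place of code of your own. Each camera call takes 0.05 s, during which the arm holds its last target. There are 200 camera calls.

TASK

Get a label printed at the packing bench: first push the label printer's raised blue cover fully shut, then switch the grey control box on by pushing the raised, white-dotted end of its black rocker down as far as it goes, and last press the green button all the way in and let it come out again. Work with the closed fingertips only: nothing is to be picked up, and the cover is not to be lifted further open. Do not press the red or the blue button, and leave the carton, tape roll, pen cup and stapler where they stand.

Things in the scene. Friction and masses are not known exactly. Their poses are not given: they have to be found in the camera images.
- printer: label printer, a fixed grey open tub 190 mm (x) by 180 mm (y) by 120 mm high, closed by a blue cover; origin at the centre of its underside on the bench, z up, +x towards the cover's hinge (roughly away from the robot). It and the control box may change sides.
- cover (a joint): opening angle of the printer's blue cover in rad: 0 fully shut (stop), starts at 0.45 to 0.85, more is wider open. It stays where it is left (stiff hinge): pushing down on its top with about 1 to 4 N shuts it.
- cover_hinge (a point): middle of the cover's hinge line, at the printer's far rim, 122 mm above the bench; the hinge line runs along the printer's y. The cover is a flat plate 190 mm long from here towards the printer's -x, 180 mm wide and 8 mm thick; shut, its top lies 130 mm above the bench and its free edge is at the printer's -x rim.
- cover_push (a point): point on the top face of the cover, mid-width, 100 mm from the hinge line; moves with the cover
- control_box: fixed grey control box 180 x 180 mm, top 46 mm above the bench; origin at the centre of its underside, z up, x roughly away from the robot. On its top, at the corners of a 75 mm square (37.5 mm off the centre in x and y), sit the rocker and the green, red and blue buttons, in any order; the rocker and buttons have the box's yaw.
- rocker_dot (a point): white dot on the end of the black rocker that must go down, on its top face 18 mm from the pivot; moves with the rocker. The rocker is 26 mm wide (y of the box) and 56 mm long (x of the box), V-shaped; the dotted half is always the +x one, 28 mm long. Its pivot line is at the V's bottom, 62 mm above the bench. Off, the dotted half rises at 0.4 rad (23 degrees); on, it lies level, 62 mm above the bench, 6 mm above its grey frame (70 x 38 mm). The other half is then raised.
- rocker (a joint): rocker angle in rad: 0 to 0.04 at the start = off, 0.4 = fully on (stop). It stays where it is left; turning it takes about 4 N at the dot.
- green_top (a point): centre of the flat top of the green round push button (print); button 32 mm across in a round black housing 44 mm across whose top is 10 mm below the unpressed button top; moves with the button, straight down 6 mm; unpressed 68 mm above the bench
- green (a joint): travel of the green button in m: 0 out, 0.006 fully in; springs back by itself; pressing starts at about 1.5 N and full travel takes about 5 N
- red_top (a point): centre of the flat top of the red round push button (stop, not to be pressed); button 32 mm across in a round black housing 44 mm across whose top is 10 mm below the unpressed button top; moves with the button, straight down 6 mm
- red (a joint): travel of the red button in m: 0 out, 0.006 fully in; springs back by itself; pressing starts at about 1.5 N and full travel takes about 5 N
- blue_top (a point): centre of the flat top of the blue round push button (feed, not to be pressed); button 32 mm across in a round black housing 44 mm across whose top is 10 mm below the unpressed button top; moves with the button, straight down 6 mm
- blue (a joint): travel of the blue button in m: 0 out, 0.006 fully in; springs back by itself; pressing starts at about 1.5 N and full travel takes about 5 N
- carton: small loose cardboard carton 70 x 55 x 50 mm high between printer and control box; origin at the centre of its underside
- tape: loose roll of tan tape lying flat, 96 mm across, 48 mm high, on the robot's side of the printer; origin at the centre of its underside
- pen_cup: loose white pen cup 76 mm across, 90 mm high, pens to 121 mm, beyond the control box; origin at the centre of its underside
- stapler: loose blue stapler 130 mm long (its y), 40 mm wide, 41 mm high, on the robot's side of the control box; origin at the centre of its underside

How it is judged:
By the outcome, as a careful person would: the job done as asked, in the order asked, and still so for the second after the job is handed in, with the robot touching nothing.
It also fails if it takes over 58 s, if anything falls off the work surface, if the arm or the gripper's body presses on something with over 40 N, if the wrist force passes 120 N, or if a joint passes its speed limit or range.

## Working session

There is one attempt and no reset: what is moved stays moved. The work goes in short steps, Python scripts to look and compute and a tool call to move; the robot and the scene stay as the last step left them, time stands still between calls to the robot, and variables do not carry over. Pictures are saved under pics/ and viewed, at most 10 in all, crops included, and the job is handed in when it is done.

Besides the shell and the picture viewer there is one more tool, called after "Call:" as name(argument=value, ...) on one line, values as JSON. jog_arm: Moves the arm, as the interface text tells. Its arguments: {"type":"object","properties":{"gripper":{"type":"array","items":{"type":"number"}},"slide":{"type":"array","items":{"type":"array","items":{"type":"number"}}},"roll":{"type":"array","items":{"type":"number"}},"newtons":{"type":"number"}},"required":["gripper","slide","roll"]}

```bash
ls; mkdir -p pics
python3 - <<'E'
from rig import r,get_image,camera_info
import cv2,numpy as np
for n in("top","side"):
    p,d=get_image(n); cv2.imwrite(f"pics/{n}0.png",p[:,:,::-1]); np.savez(f"{n}0.npz",p=p,d=d)
    print(n,camera_info(n))
s=r.get_state();print(s["time"],s["tcp_pos"],s["tcp_rot"],s["finger_gap"])
E
```

```text
pics
top {'K': array([[366.41743082,   0.        , 318.96325197],
       [  0.        , 366.41743082, 199.22905571],
       [  0.        ,   0.        ,   1.        ]]), 'eye': array([ 0.35885476, -0.00935342,  0.95097895]), 'orientation': array([-0.07469781,  0.70716064, -0.69936916,  0.0722969 ])}
side {'K': array([[372.43801895,   0.        , 320.32608083],
       [  0.        , 372.43801895, 200.37218506],
       [  0.        ,   0.        ,   1.        ]]), 'eye': array([0.44847829, 0.5494336 , 0.67964894]), 'orientation': array([ 0.02439568, -0.08673087,  0.92856861, -0.36005963])}
0.1 [ 0.18932434 -0.54245706  0.21320948] [-7.93101358e-04  9.85940166e-01  1.67096817e-01 -1.20545874e-04] 0.09113094894068871
```

View pics/top0.png

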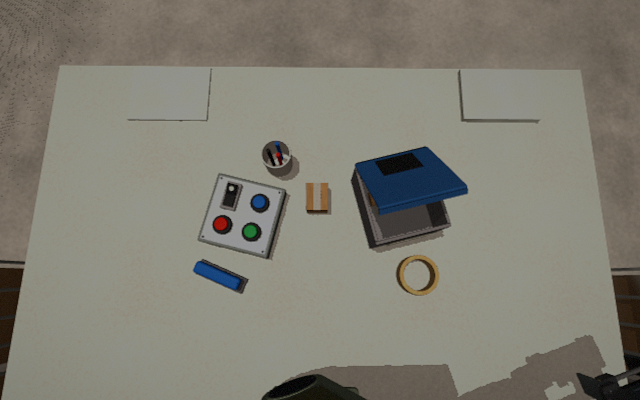

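View pics/side0.png

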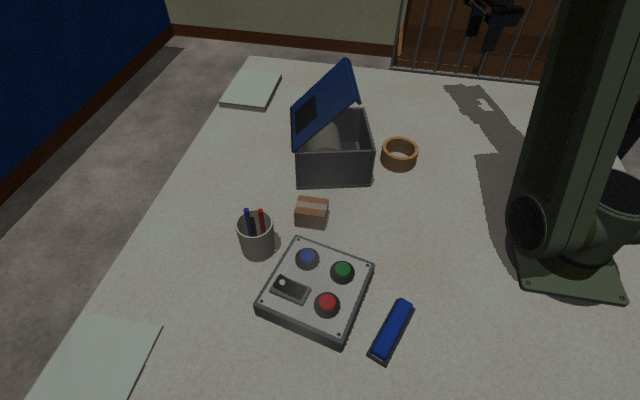

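Top view: control box on the left with rocker at (231,195), its dot near (231,188), blue (260,202), red (222,224), green (251,231). The printer is on the right with its cover open, hinge edge roughly (357,162)–(427,148); the tape is in front of it.

```bash
cat > h.py <<'E'
import cv2,numpy as np
from scipy.spatial.transform import Rotation as R
from rig import r,get_image,camera_info
def cam(n):
    c=camera_info(n);q=c["orientation"]
    return c["K"],c["eye"],R.from_quat([q[1],q[2],q[3],q[0]]).as_matrix()
def cloud(n,d):
    K,e,M=cam(n);v,u=np.mgrid[:400,:640]
    return np.stack([(u-K[0,2])/K[0,0]*d,(v-K[1,2])/K[1,1]*d,d],-1)@M.T+e
def ray(n,uv,z):
    K,e,M=cam(n);w=M@np.linalg.inv(K)@[uv[0],uv[1],1]
    return e+w*(z-e[2])/w[2]
def blobs(m,amin=25):
    k,l,s,c=cv2.connectedComponentsWithStats(m.astype(np.uint8))
    return [(c[i],s[i,4],l==i) for i in range(1,k) if s[i,4]>=amin]
E
python3 - <<'E'
from h import *
np.set_printoptions(precision=4,suppress=True)
for n in("top","side"):
    f=np.load(n+"0.npz");p,d=f["p"],f["d"];W=cloud(n,d)
    h=cv2.cvtColor(p,cv2.COLOR_RGB2HSV);H,S,V=h[...,0],h[...,1],h[...,2]
    for name,m in(("red",((H<8)|(H>172))&(S>150)&(V>80)),("green",(H>45)&(H<80)&(S>120)&(V>50)),("blue",(H>100)&(H<125)&(S>130)&(V>50))):
        for c,a,mm in blobs(m):
            P=np.median(W[mm&(d>0)],0)
            print(n,name,c,a,"ray68",ray(n,c,.068)[:2],"cloud",P)
            if name=="blue" and a>1500:
                Q=W[cv2.erode(mm.astype(np.uint8),np.ones((5,5)))>0]; c0=Q.mean(0); nn=np.linalg.svd(Q-c0,full_matrices=False)[2][2]; nn*=np.sign(nn[2])
                box=cv2.boxPoints(cv2.minAreaRect(Q[:,:2].astype(np.float32)))
                poly=cv2.approxPolyDP(max(cv2.findContours(mm.astype(np.uint8),0,2)[0],key=cv2.contourArea),6,True)[:,0]
                print("cover n",nn,"tilt",np.arccos(nn[2]),"yaw",np.arctan2(nn[1],nn[0]),"c",c0,"zmin/max",Q[:,2].min(),Q[:,2].max(),"poly",poly.tolist())
                K,e,M=cam(n)
                for uv in poly:
                    w=M@np.linalg.inv(K)@[*uv,1]; print("  corner",uv,e+w*((c0-e)@nn)/(w@nn))
    # box top plane
    m=(abs(W[...,2]-.046)<.006)&(S<60)&(d>0)
    for c,a,mm in blobs(m,800):
        rc=cv2.minAreaRect(W[mm][:,:2].astype(np.float32)); print(n,"boxtop",a,rc)
    # white dot: bright pix inside the box, height>0.06
    if n=="top": sl=(slice(175,215),slice(215,245))
    else: sl=(slice(268,310),slice(265,315))
    sub=np.zeros_like(V);sub[sl]=V[sl]
    dk=(sub>0)&(V<70)&(d>0)&(W[...,2]>.054)
    print(n,"dark", [(c,a,np.median(W[mm],0)) for c,a,mm in blobs(dk,20)])
    cv2.imwrite(f"pics/{n}crop.png",cv2.resize(p[sl][:,:,::-1],None,fx=10,fy=10,interpolation=0))
E
python3 -c "
import cv2,numpy as np
a=cv2.imread('pics/topcrop.png');b=cv2.imread('pics/sidecrop.png')
c=np.zeros((420,800,3),np.uint8);c[:400,:300]=a;c[:420,300:800]=b[:420,:500];cv2.imwrite('pics/crop.png',c)"
```

```text
top red [220.2206 223.2574] 136 ray68 [0.4831 0.2341] cloud [0.4836 0.2341 0.0683]
top green [249.9577 230.8944] 142 ray68 [0.4653 0.1608] cloud [0.465  0.1606 0.068 ]
top blue [410.8091 182.7215] 3975 ray68 [ 0.5898 -0.233 ] cloud [ 0.5465 -0.1959  0.2276]
cover n [0.8727 0.1266 0.4716] tilt 1.079666774947913 yaw 0.1440976441005272 c [ 0.5469 -0.1936  0.2275] zmin/max 0.13792981189305353 0.9509789527358992 poly [[467, 189], [426, 147], [356, 164], [379, 214]]
  corner [467 189] [ 0.5175 -0.2748  0.3036]
  corner [426 147] [ 0.7501 -0.3296 -0.112 ]
  corner [356 164] [ 0.6603 -0.1047 -0.0063]
  corner [379 214] [ 0.4591 -0.104   0.3658]
top blue [258.4857 201.4071] 140 ray68 [0.5383 0.1435] cloud [0.5389 0.1438 0.0675]
top blue [216.7111 275.0608] 592 ray68 [0.3598 0.2341] cloud [0.3599 0.2417 0.041 ]
top boxtop 3714 ((0.5100986957550049, 0.189960777759552), (0.18081018328666687, 0.1800033301115036), 76.48872375488281)
top dark [(array([230.2383, 195.3234]), np.int32(235), array([0.5537, 0.2152, 0.0633]))]
side red [327.6744 301.3547] 172 ray68 [0.4813 0.2367] cloud [0.4814 0.2362 0.
[... 169 characters left out ...]
1794  0.2161]
cover n [0.7873 0.0207 0.6162] tilt 0.9068748579442079 yaw 0.026311997041109172 c [ 0.5522 -0.1901  0.2207] zmin/max 0.13327520720929686 0.679648936294234 poly [[345, 57], [292, 106], [293, 150], [359, 101]]
  corner [345  57] [ 0.5374 -0.3193  0.2439]
  corner [292 106] [ 0.6899 -0.3709  0.0509]
  corner [293 150] [ 0.6151 -0.0771  0.1365]
  corner [359 101] [ 0.4775 -0.0299  0.3107]
side blue [391.6376 328.4886] 1054 ray68 [0.3663 0.2656] cloud [0.3625 0.2532 0.0398]
side boxtop 5784 ((0.5104989409446716, 0.19059284031391144), (0.1802361011505127, 0.18001766502857208), 76.57987976074219)
side dark [(array([289.7569, 287.4769]), np.int32(432), array([0.5546, 0.2207, 0.0622]))]
```

View pics/crop.png

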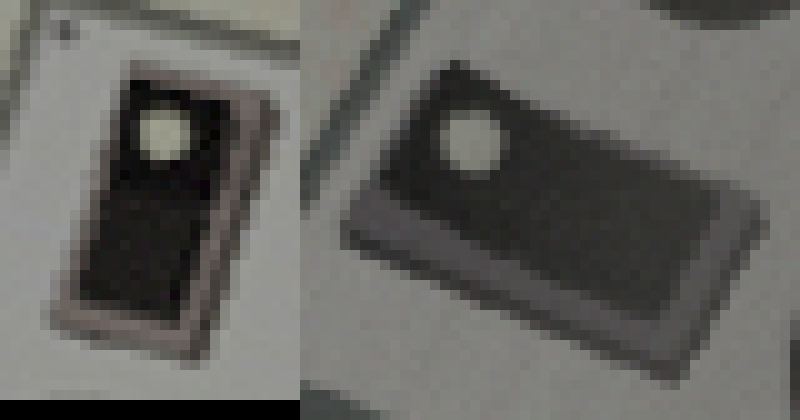

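The crop shows the white dot on the rocker's far (+x) end, at about (231,188) in the top picture. Next I redo the cover fit without the empty depth pixels.

Run:
```python
from h import *
np.set_printoptions(precision=4,suppress=True)
for n in("top","side"):
    f=np.load(n+"0.npz");p,d=f["p"],f["d"];W=cloud(n,d)
    h=cv2.cvtColor(p,cv2.COLOR_RGB2HSV);H,S,V=h[...,0],h[...,1],h[...,2]
    mm=max(blobs((H>100)&(H<125)&(S>130)&(V>50)),key=lambda b:b[1])[2]
    Q=W[(cv2.erode(mm.astype(np.uint8),np.ones((5,5)))>0)&(d>0)]
    for _ in range(3):
        c0=np.median(Q,0) if _==0 else Q.mean(0); nn=np.linalg.svd(Q-c0,full_matrices=False)[2][2]; nn*=np.sign(nn[2]); Q=Q[abs((Q-c0)@nn)<.006]
    print(n,nn,"tilt",np.arccos(nn[2]),"yaw",np.arctan2(nn[1],nn[0]),c0,Q[:,2].min(),Q[:,2].max())
    poly=cv2.approxPolyDP(max(cv2.findContours(mm.astype(np.uint8),0,2)[0],key=cv2.contourArea),6,True)[:,0]
    K,e,M=cam(n)
    for uv in poly:
        w=M@np.linalg.inv(K)@[*uv,1]; print("  corner",uv,e+w*((c0-e)@nn)/(w@nn))
    for c,a,m in blobs((abs(W[...,2]-.12)<.008)&(d>0)&(W[...,0]<.6)&(W[...,1]<0)&(S<80),30): print("rim",c,a,W[m].min(0),W[m].max(0))
```

```text
top [0.6814 0.1767 0.7103] tilt 0.7809253756436295 yaw 0.25374810687360466 [ 0.5511 -0.1935  0.2219] 0.13792981189305353 0.2642785059418338
  corner [467 189] [ 0.5258 -0.2886  0.2698]
  corner [426 147] [ 0.6599 -0.2558  0.133 ]
  corner [356 164] [ 0.6162 -0.0908  0.1339]
  corner [379 214] [ 0.4744 -0.1185  0.2768]
rim [398.5549 219.4863] 656 [ 0.4324 -0.3062  0.1121] [ 0.5991 -0.0898  0.1244]
side [0.6863 0.178  0.7052] tilt 0.7880390881513973 yaw 0.25373720349692624 [ 0.5523 -0.1914  0.2199] 0.13327520720929686 0.26163137672567344
  corner [345  57] [ 0.5338 -0.2844  0.2614]
  corner [292 106] [ 0.6588 -0.2525  0.1318]
  corner [293 150] [ 0.6171 -0.0846  0.13  ]
  corner [359 101] [ 0.481  -0.0998  0.2663]
rim [348.7573 140.7436] 511 [ 0.4328 -0.3057  0.112 ] [ 0.6    -0.0875  0.1223]
```

```bash
cat >> h.py <<'E'
def to(x,y,z,yaw=None):
    s=r.get_state();q=s["tcp_rot"];T=R.from_quat([q[1],q[2],q[3],q[0]]).as_matrix()
    y0=np.arctan2(T[1,0],T[0,0])
    print("slide",np.round(1000*T.T@(np.array([x,y,z])-s["tcp_pos"]),1),"roll",round(y0-yaw,3) if yaw is not None else 0,"t",s["time"],"F",np.round(s["contact_force"],2))
E
python3 -c "
from h import *
to(.537,-.199,.31,.254);to(.189,-.543,.31)"
```

```text
slide [ 441.4 -209.9  -96.4] roll 0.082 t 0.1 F [0.58 1.08 0.06]
slide [ -0.5   0.3 -96.8] roll 0 t 0.1 F [0.58 1.08 0.06]
```

Call:
jog_arm(gripper=[0,0,0,0,0,0,0,0,0,0,0,0], slide=[[0,0,-40],[0,0,-80],[30,-14,-97],[66,-31,-97],[103,-49,-97],[140,-67,-97],[177,-84,-97],[214,-102,-97],[250,-119,-97],[287,-137,-97],[324,-154,-97],[361,-172,-97]], roll=[0,0,0,0,0,0,0,0,0.08,0.08,0.08,0.08])

```text
time: 1.1
tcp_pos: [0.4746, -0.2598, 0.3107]
tcp_rot: [-0.0, 0.992, 0.128, -0.0]
contact_force: [0.3, -0.8, -0.0]
finger_gap: 0.014
grip_force: 0.0
```

```bash
python3 -c "
from h import *
to(.537,-.199,.31,.254)"
```

```text
slide [ 75.8 -43.1   0.7] roll 0.002 t 1.1 F [ 0.31 -0.81 -0.01]
```

Call:
jog_arm(gripper=[0,0,0,0,0,0,0,0,0,0,0,0], slide=[[36,-21,0],[76,-43,0],[76,-43,20],[76,-43,40],[76,-43,55],[76,-43,70],[76,-43,85],[76,-43,100],[76,-43,115],[76,-43,130],[76,-43,145],[76,-43,160]], roll=[0,0,0,0,0,0,0,0,0,0,0,0])

```text
time: 2.1
tcp_pos: [0.5359, -0.2007, 0.15]
tcp_rot: [-0.0, 0.992, 0.128, -0.0]
contact_force: [-0.4, -0.0, 1.5]
finger_gap: 0.0006
grip_force: 0.5
```

Call:
jog_arm(gripper=[0,0,0,0,0], slide=[[0,0,10],[0,0,17],[0,0,20],[0,0,21],[0,0,21]], roll=[0,0,0,0,0])

```text
time: 2.52
tcp_pos: [0.5366, -0.2008, 0.1304]
tcp_rot: [0.0, 0.992, 0.128, 0.0]
contact_force: [-0.2, 0.1, -0.8]
finger_gap: 0.0004
grip_force: 0.0
```

Call:
jog_arm(gripper=[0,0,0,0], slide=[[0,0,1],[0,0,2],[0,0,3],[0,0,3]], roll=[0,0,0,0])

```text
time: 2.85
tcp_pos: [0.5369, -0.2009, 0.1302]
tcp_rot: [0.001, 0.992, 0.128, 0.001]
contact_force: [-4.0, 1.9, 14.5]
finger_gap: 0.0002
grip_force: 7.6
```

The force rises to 14.5 N at 0.130 m, so the cover is at its stop. I'll raise the tool and check with both cameras.

Call:
jog_arm(gripper=[0,0,0,0], slide=[[0,0,-10],[0,0,-40],[0,0,-75],[0,0,-80]], roll=[0,0,0.12,0.24])

```text
time: 3.18
tcp_pos: [0.5396, -0.2019, 0.2134]
tcp_rot: [0.002, 1.0, 0.005, 0.006]
contact_force: [1.3, -0.6, 1.3]
finger_gap: 0.0005
grip_force: 0.0
```

Run:
```python
from h import *
np.set_printoptions(precision=4,suppress=True)
for n in("side","top"):
    p,d=get_image(n);W=cloud(n,d)
    h=cv2.cvtColor(p,cv2.COLOR_RGB2HSV)
    m=cv2.erode(((h[...,0]>100)&(h[...,0]<125)&(h[...,1]>130)&(d>0)&(W[...,1]<-.03)).astype(np.uint8),np.ones((5,5)))>0
    Q=W[m];Q=Q[Q[:,2]<.18];c=np.median(Q,0);nn=np.linalg.svd(Q-c,full_matrices=False)[2][2];print(n,nn,c,np.percentile(Q[:,2],[2,50,98]))
    print(p.shape)
to(.575,.213,.20,-.235)
```

```text
side [-0.3722 -0.0112 -0.9281] [ 2.2408 -1.1253 -0.3934] [-0.6291 -0.3934  0.1293]
(400, 640, 3)
top [-0.0007 -0.0016  1.    ] [ 0.5185 -0.1412  0.1303] [0.1275 0.1303 0.1333]
(400, 640, 3)
slide [  43.8 -413.6    8.9] roll 0.251 t 3.2833 F [-0.34 -0.2   0.16]
```

Top depth shows the cover flat at 0.130 m, so it is shut. Next, over to the rocker.

Call:
jog_arm(gripper=[0,0,0,0,0,0,0,0,0,0,0,0], slide=[[4,-40,0],[8,-80,0],[12,-120,0],[17,-160,0],[21,-200,0],[25,-240,0],[30,-280,0],[34,-320,0],[38,-360,0],[42,-395,0],[44,-414,5],[44,-414,9]], roll=[0,0.1,0.2,0.25,0.25,0.25,0.25,0.25,0.25,0.25,0.25,0.25])

```text
time: 4.28
tcp_pos: [0.5732, 0.218, 0.1959]
tcp_rot: [-0.0, 0.994, -0.113, -0.001]
contact_force: [0.3, 0.3, -0.4]
finger_gap: 0.0004
grip_force: 0.0
```

```bash
python3 -c "
from h import *
to(.575,.213,.085,-.235)"
```

```text
slide [  3.1   4.5 110.9] roll 0.008 t 4.2833 F [ 0.29  0.28 -0.41]
```

Call:
jog_arm(gripper=[0,0,0,0,0], slide=[[0,0,35],[0,0,70],[0,0,95],[0,0,105],[0,0,105]], roll=[0,0,0,0,0])

```text
time: 4.7
tcp_pos: [0.5714, 0.2123, 0.0894]
tcp_rot: [0.002, 0.993, -0.116, -0.003]
contact_force: [-0.2, 1.1, 0.5]
finger_gap: 0.0007
grip_force: 0.0
```

```bash
python3 -c "
from h import *
to(.575,.213,.062,-.235);to(.4650,.1615,.062,-.235)"
```

```text
slide [ 3.5 -1.7 27.4] roll 0.002 t 4.7 F [-0.23  1.12  0.52]
slide [-91.6  73.9  28.3] roll 0.002 t 4.7 F [-0.23  1.12  0.52]
```

Call:
jog_arm(gripper=[0,0,0,0,0,0,0], slide=[[4,-1,8],[4,-1,14],[4,-1,20],[4,-1,25],[4,-1,27],[4,-1,28],[4,-1,28]], roll=[0,0,0,0,0,0,0])

```text
time: 5.28
tcp_pos: [0.5786, 0.2142, 0.0655]
tcp_rot: [-0.0, 0.993, -0.117, 0.001]
contact_force: [2.5, -0.8, 2.7]
finger_gap: 0.0009
grip_force: 1.3
```

Call:
jog_arm(gripper=[0,0,0,0,0], slide=[[-2,0,2],[-2,0,4],[-2,0,5],[-2,0,6],[-2,0,6]], roll=[0,0,0,0,0])

```text
time: 5.7
tcp_pos: [0.5763, 0.2148, 0.0621]
tcp_rot: [-0.001, 0.993, -0.117, 0.001]
contact_force: [-2.0, -1.7, 19.6]
finger_gap: 0.0005
grip_force: 9.5
```

Call:
jog_arm(gripper=[0,0,0,0,0,0,0,0], slide=[[0,0,-10],[0,0,-30],[0,0,-50],[-30,24,-50],[-62,50,-50],[-94,76,-50],[-94,76,-50],[-94,76,-50]], roll=[0,0,0,0,0,0,0,0])

```text
time: 6.37
tcp_pos: [0.4629, 0.1612, 0.1081]
tcp_rot: [0.001, 0.993, -0.117, -0.002]
contact_force: [0.6, 0.7, 0.0]
finger_gap: 0.0007
grip_force: 0.0
```

Run:
```python
from h import *
to(.4650,.1615,.072,-.235)
p,d=get_image("side");W=cloud("side",d)
print("rocker halves z", [ (k,np.round(np.median(W[(d>0)&(np.hypot(W[...,0]-x,W[...,1]-y)<.006)],0),4)) for k,x,y in(("dot",.573,.2135),("other",.538,.222))])
cv2.imwrite("pics/s1.png",cv2.resize(p[220:360,220:420][:,:,::-1],None,fx=4,fy=4))
```

```text
slide [ 2.1 -0.8 36.1] roll 0.0 t 6.3667 F [0.6  0.68 0.02]
rocker halves z [('dot', array([0.5726, 0.2131, 0.062 ])), ('other', array([0.5379, 0.2223, 0.069 ]))]
```

View pics/s1.png

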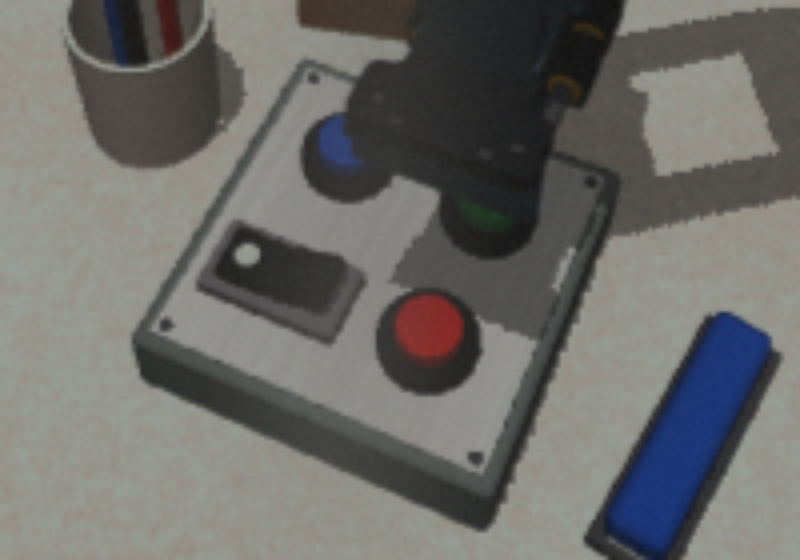

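The picture shows the rocker's dotted half, dot at (246,254), lying level at 0.062 m with the other half raised, so the box is on. The fingers are above the green button at (487,215), and red, blue and the loose items haven't moved. Now I press green.

Call:
jog_arm(gripper=[0,0,0,0,0,0,0,0], slide=[[2,-1,20],[2,-1,34],[2,-1,39],[2,-1,43],[2,-1,46],[2,-1,48],[2,-1,49],[2,-1,49]], roll=[0,0,0,0,0,0,0,0])

```text
time: 7.08
tcp_pos: [0.4693, 0.1632, 0.0621]
tcp_rot: [-0.0, 0.993, -0.117, 0.0]
contact_force: [-5.5, -0.5, 15.0]
finger_gap: 0.0004
grip_force: 7.4
```

The button bottomed out at 0.062 m with 15 N. Releasing it and retreating.

Call:
jog_arm(gripper=[0,0,0,0,0,0,0,0], slide=[[0,0,-8],[0,0,-30],[0,0,-65],[0,0,-100],[-30,0,-130],[-65,0,-140],[-100,0,-140],[-100,0,-140]], roll=[0,0,0,0,0,0,0,0])

```text
time: 7.75
tcp_pos: [0.3673, 0.1865, 0.2012]
tcp_rot: [-0.001, 0.993, -0.116, -0.0]
contact_force: [-0.2, -0.8, -0.9]
finger_gap: 0.0004
grip_force: 0.0
```

Run:
```python
from h import *
p,d=get_image("side");W=cloud("side",d)
for k,x,y in(("dot",.573,.2135),("green",.465,.1615),("red",.4825,.235),("blue",.5375,.1445),("cover",.50,-.16),("cover2",.6,-.17)):
    print(k,np.round(np.median(W[(d>0)&(np.hypot(W[...,0]-x,W[...,1]-y)<.008)],0),4))
cv2.imwrite("pics/s2.png",p[:,:,::-1])
```

```text
dot [0.5729 0.2144 0.0619]
green [0.465  0.1617 0.0672]
red [0.4822 0.2348 0.0674]
blue [0.5374 0.1441 0.0671]
cover [ 0.5003 -0.1604  0.1292]
cover2 [ 0.6009 -0.1701  0.1306]
```

View pics/s2.png

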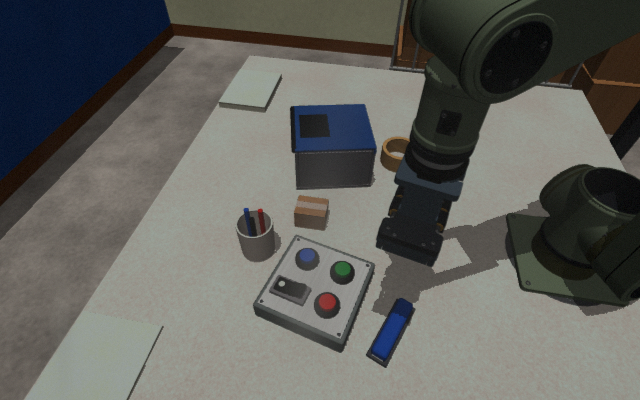

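The cover (332,125) is shut, the rocker (290,288) is on, the green button (343,271) is back out, and nothing else has moved. The arm is clear of everything.

```bash
python3 -c "
from rig import r
print(r.finish_job())"
```

```text
the job is handed in; nothing more can be done
None
```

The cover was shut, the rocker switched fully on, and the green button pressed all the way in and released, in that order; the job is handed in at about 8 s with the arm touching nothing.

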